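# Index the flange on the rotary table to the next hole

## Robot

A 7-joint arm with a two-finger parallel gripper is mounted at the origin on the work surface. World frame = base frame: x ahead of the robot, y to its left, z up, the work surface at z = 0. Lengths are in m, angles in degrees, forces in N, time in s.
With the tool pointing down it reaches from about 0.425 to 0.875 m from the base axis. Payload 4.7 kg.
Tool frame: the origin (TCP) lies at the very end of the fingers, on their centre line; the grasp point (between the pads) lies env.grip_point_offset behind it (env.grip_point_offset is the distance from the TCP to the grasp point, in m); z points along the fingers, y is the direction in which the jaws open and shut (so a half turn about z gives the same grasp; the last joint's range is limited). The gripper opens to 87 mm and grips with 3 to 60 N. Pads are 19 mm wide; open, the fingers measure 117 mm over their backs; the gripper's body (75 mm by 190 mm) begins 51 mm behind the grasp point.
Start: joints at [66.87, 18.392, -4.016, 83.108, 1.295, 78.541, -3.26], TCP at [0.264, -0.594, 0.223] pointing down, gripper open.
Joint ranges: [-163.93, 163.93], [-17.29, 119.83], [-79.2, 71.16], [3.27, 140.29], [-89.18, 269.18], [5.43, 117.66], [-154.24, 154.24]. Speed limits (degrees/s): [147.25, 147.25, 180, 180, 180, 180, 180].

## Interface

Orientations are given as [roll, pitch, yaw] about the fixed x, y, z axes, in that order (R = Rz(yaw) Ry(pitch) Rx(roll)).
In Python, from cell import env gives the robot as it stands.
- The arm moves only by the tool send_rows, never from a script. Its argument "plan" is a list of rows, each a list of 7 numbers: the finger opening in mm, from 0 to 87, then the shift along the tool's x, y, z in mm, then the turn, a rotation vector about the tool's x, y, z in rad. A call has 1 to 12 rows; each row shifts and turns the commanded pose from where the row before left it, along the tool's axes as they then stand; what a row does not reach is not made up. A row lasts 1/10 s, in which the tool goes at most 50 mm and 8.59 degrees, less where a joint would pass 70% of its speed; a pose out of reach is approached as far as the arm can. A call is refused whole if a number of a shift passes 50 or a number of a turn 0.15, either way. A call with a gripper value outside its range is refused whole. The fingers move at their own pace and stop on an object; "grip_force" is the grip in N (left out, the last holds). Time passes only in rows, so rows that do not move let the fingers close. It gives the time, the measured TCP pose, the force and the opening at its end, in the units of the state.
- env.get_obs(): the state, without advancing time (a new reading comes with each control period).
- env.read_camera(name): name is "side" or "top"; returns the picture (480x640x3 uint8, red, green, blue); there is no depth.
- env.get_calibration(name): a dict with "fx", "fy", "cx", "cy" (pixels), "extrinsics" (4x4, takes a point from camera to world coordinates). Camera axes: x right, y down, z forward; pixel columns grow to the right and rows downward; lengths in m; the calibration is good to about 2 mm. A picture is of the moment at which its call begins. get_calibration takes no time and is no camera call.
- env.sign_off(): hands the job in, once; it reports no verdict.
Trained networks look in the newest picture that a camera, given by its name, has taken for a name from the list of things; names that differ only in an ending like _2 or _b are one class to them, and where a whole thing is asked for, a point or a joint stands for the part that bears it (a point fixed in the world has none). Each returns a list of dicts, best first, with "confidence" (0 to 1); they miss things now and then, are a little off and sometimes report something else, mostly with a low value. They report only what shows in the picture. A call takes as long as a camera call. They do not tell look-alikes from the thing itself.
- env.regions_of(camera, query): "region" (480x640 bool, what is visible of it) and "rect" ([left, top, right, bottom] in pixels, round what is visible of it).
The state is a dict: "time_s": time; "qpos": joint angles; "joint_velocities": joint speeds; "effort": joint torques, N m; "tool_pos": TCP position; "tool_rot": TCP orientation; "force": force on the tool from outside, world axes, zero at the start; "wrist_torque": the same for the moment, N m; "grip_width": finger opening in m.
Only numpy, scipy, OpenCV 4.12 (cv2) and the standard library are available. Lean on these libraries where they do the work, as an engineer would, in place of code of your own. Each camera call takes 0.05 s, during which the arm holds its last target. There are 200 camera calls.

## Task

Press the knob of the indexing plunger in with a fingertip to unlock the rotary table and, keeping it pressed, turn the table clockwise (seen from above) to the very next hole of the index plate; then let the knob come out again so that the pin drops fully home in that hole and locks the table. Nothing is to be picked up: leave the flange lying on the turntable and the cutter, the jar and the spanner where they are.

Things in the scene. Friction and masses are not known exactly. Their poses are not given: they have to be found in the camera images.
- fixture: rotary indexing table fixed on the bench: cream round base 300 mm in diameter under a dark steel index plate 330 mm in diameter (top 50 mm above the bench). Origin: on the turning axis at bench level, z up. The plate has 8 brass-bushed holes, 45 degrees apart, 145 mm from the axis; the one that holds the pin at the start lies along the fixture's own -y axis.
- table_top (a point): centre of the top face of the steel turntable, 176 mm in diameter, 74 mm above the bench, that turns on the index plate; a 36 mm wide cream arm (top at 74 mm) reaches radially out from it over the plate and carries the knob and, farther out, the lock pin.
- turntable (a joint): rotation of the turntable and arm, rad: 0 at the start, growing clockwise seen from above; pi/4 = 0.785 at the next hole. It turns easily (0.1 N m) but only while the plunger is in. Let down within about 0.03 rad of a hole, the pin centres itself and drops in; farther off it rests on the plate and the knob stays partly in until the table is nudged to the hole.
- plunger (a joint): how far the knob is pressed in, m: 0 fully out (pin home in a hole, table locked), 0.010 at its lower stop. Pressing lifts the pin by as much; it is clear of the plate from about 0.008. The spring asks about 4 N at first and 8 N at the stop, and returns the knob by itself when a hole is under the pin.
- knob_centre (a point): centre of the dished top of the plunger's knob: a black round cap 60 mm in diameter on the arm, 100 mm from the turning axis, facing up, pressed straight down. The dish is 52 mm wide inside, its rim stands 7 mm above this point. This point is 105 mm above the bench while the knob is out, 95 mm at the stop. It goes round with the turntable.
- pin_top (a point): top of the upright steel lock pin, 17 mm thick, on the same arm 45 mm farther out than the knob; its top is 90 mm above the bench while it is home in a hole, 100 mm with the knob fully pressed
- flange: steel welding-neck flange, 110 mm in diameter, 28 mm high in all (neck 54 to 62 mm in diameter), 0.9 kg, lying loose on the turntable over a 10 mm high centring spigot; origin at the centre of its underside, z up. It rides round with the table.
- cutter_mid (a point): middle of a loose dark steel annular cutter standing upright beside the rotary table, 28 mm in diameter, 65 mm high
- paste_mid (a point): middle of a loose closed grey plastic jar with a black cap, 68 mm in diameter, 85 mm high
- spanner_mid (a point): middle of a loose steel spanner lying flat on the bench, 180 mm long
Things that resemble listed ones, but are neither listed nor needed, are in the scene too. Of the things like the flange, leave any that is orange; of the rest the larger one is meant.

How it is judged (in metres and radians):
On the way, in this order (a step that is already met when the one before it is completed fails the run):
1. the plunger is pressed in while the table still stands at its first hole (value of joint plunger above 0.007 m and value of joint turntable between -0.15 and 0.15 rad), for 0.05 s.
2. with the plunger still pressed in the table is turned clockwise towards the next hole (value of joint plunger above 0.005 m and value of joint turntable between 0.4 and 1.1 rad), for 0.05 s.
At the end, for the whole second after the job is handed in: The turntable stands one hole (45 degrees) clockwise of its start within 2.3 degrees, at rest; the plunger is out to within 2 mm (pin home); the flange lies flat on the turntable within 8 mm of its centre; cutter, jar and spanner are within 25 mm of where they were (value of joint turntable between 0.745 and 0.825 rad and value of joint plunger below 0.002 m and velocity of joint turntable between -0.05 and 0.05 rad/s and horizontal distance between flange and fixture below 0.008 m and z of flange in the frame of fixture below 0.078 m and angle between flange's own z axis and vertical below 0.06 rad and distance of each of cutter_mid, paste_mid, spanner_mid from where it was at the start of the episode below 0.025 m); the robot touches nothing.
It fails at once if the flange is lifted off the turntable (z of flange in the frame of fixture above 0.084 m).
It fails at once if the cutter, the jar or the spanner is pushed away or lifted (distance of any of cutter_mid, paste_mid, spanner_mid from where it was at the start of the episode above 0.025 m).
It also fails if it takes over 40 s, if anything falls off the work surface, if the arm or the gripper's body presses on something with over 40 N, if the wrist force passes 120 N, or if a joint passes its speed limit or range.

## Working session

There is one attempt and no reset: what is moved stays moved. The work goes in short steps, Python scripts to look and compute and a tool call to move; the robot and the scene stay as the last step left them, time stands still between calls to the robot, and variables do not carry over. Pictures are saved under pics/ and viewed, about 8 in all and at most 12, crops included, and the job is handed in when it is done.

Besides the shell and the picture viewer there is one more tool, called as name([rows], argument=value, ...), one row to a line, values as JSON. send_rows: Moves the arm, as the interface text tells. Its arguments: {"type":"object","properties":{"plan":{"type":"array"},"grip_force":{"type":"number"}},"required":["plan"]}

```bash
mkdir -p pics; ls; python3 - <<'E'
from cell import env
import cv2,numpy as np
for c in("top","side"):
    im=env.read_camera(c); cv2.imwrite(f"pics/{c}0.png",im[:,:,::-1])
    k=env.get_calibration(c); print(c,k["fx"],k["fy"],k["cx"],k["cy"]); print(np.round(k["extrinsics"],4))
    for q in("knob_centre","pin_top","table_top","fixture","flange"):
        for r in env.regions_of(c,q): 
            ys,xs=np.nonzero(r["region"]); print(q,round(r["confidence"],2),np.round(r["rect"],1),xs.mean().round(1),ys.mean().round(1),len(xs))
o=env.get_obs(); print(o["time_s"],o["tool_pos"],o["tool_rot"],o["force"],o["grip_width"],env.grip_point_offset)
E
```

```text
pics
top 467.2086712108121 467.2086712108121 325.1908860548133 236.17960774677329
[[ 0.0095 -0.9926  0.1213  0.4144]
 [-1.     -0.0093  0.0026 -0.008 ]
 [-0.0015 -0.1213 -0.9926  1.0497]
 [ 0.      0.      0.      1.    ]]
knob_centre 0.93 [309.5 163.6 341.1 195. ] 325.3 179.0 668
knob_centre 0.38 [241.9 166.  355.4 248. ] 293.8 200.3 4046
pin_top 0.43 [339.6 171.3 350.6 177. ] 344.5 172.4 44
table_top 0.97 [242.5 163.5 358.8 247.3] 294.1 200.2 4156
fixture 0.86 [203.8 130.3 360.4 283.2] 284.9 208.6 16061
flange 0.87 [255.4 179.9 309.3 227.1] 283.0 203.2 1950
flange 0.84 [402.4 244.9 452.1 293.3] 426.0 267.9 1842
side 559.9961192733674 559.9961192733674 318.49341128263137 238.65781667137992
[[-0.7463 -0.3503  0.566  -0.2914]
 [-0.6656  0.3972 -0.6318  0.9074]
 [-0.0035 -0.8483 -0.5296  0.8562]
 [ 0.      0.      0.      1.    ]]
knob_centre 0.83 [276.1 214.6 291.1 228.6] 283.6 218.6 269
table_top 0.75 [235.3 213.6 310.1 273.2] 275.4 249.1 2021
fixture 0.69 [208.2 209.4 340.5 307.9] 273.8 265.8 8130
flange 0.86 [253.1 233.9 295.6 259.1] 273.2 246.2 964
flange 0.77 [137.4 296.3 177.9 326.7] 155.1 312.2 781
flange 0.61 [367.1 228.9 406.4 251. ] 384.3 239.3 734
0.6 [ 0.26368826 -0.5941193   0.22257236] [1.79997281e+02 3.40777594e-03 2.39356039e+01] [-0.63268658  0.079071   -0.37699047] 0.08731649609736473 0.0187
```

View pics/top0.png

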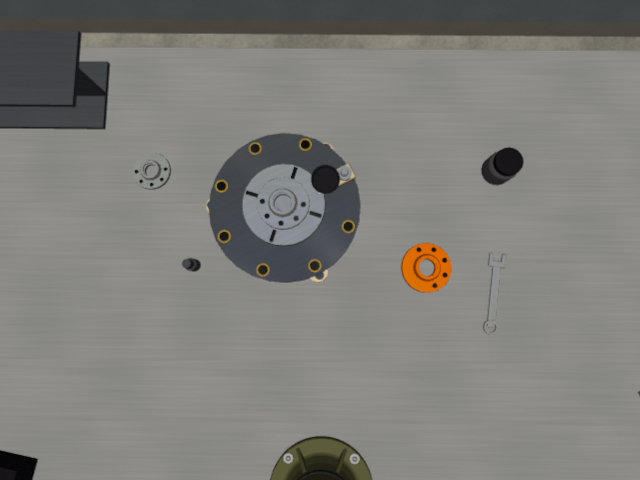

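View pics/side0.png

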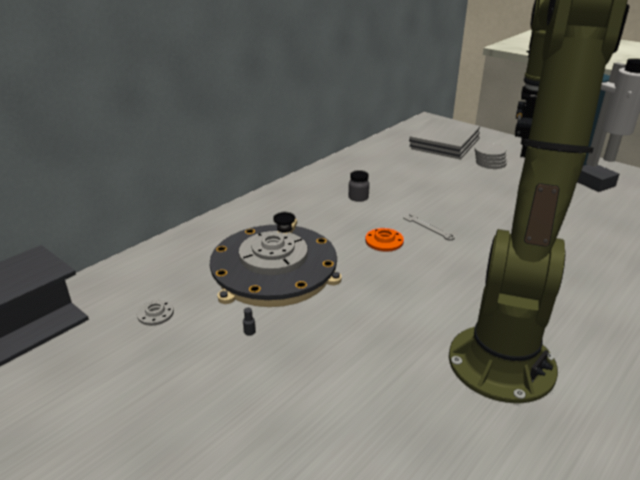

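```bash
cat > h.py <<'E'
from cell import env
import cv2,numpy as np
def ray(c,u,v,z):
    k=env.get_calibration(c);E=np.array(k["extrinsics"])
    d=E[:3,:3]@[(u-k["cx"])/k["fx"],(v-k["cy"])/k["fy"],1];o=E[:3,3]
    return o+d*(z-o[2])/d[2]
E
python3 - <<'E'
from h import *
print("knob top",ray("top",325.3,179.3,.112),"side",ray("side",283.6,220,.110))
print("pin",ray("top",345,174,.09))
print("fixture plate", ray("top",(203.8+360.4)/2,(130.3+283.2)/2,.05))
r=[x for x in env.regions_of("top","fixture")][0]["region"].astype(np.uint8)
c=max(cv2.findContours(r,0,2)[0],key=cv2.contourArea)
e=cv2.fitEllipse(cv2.convexHull(c));print(e,ray("top",*e[0],.05))
print("flange",ray("top",283,203.2,.09))
for q in("cutter_mid","paste_mid","spanner_mid"):
  for x in env.regions_of("top",q): print(q,x["confidence"],x["rect"],ray("top",(x["rect"][0]+x["rect"][2])/2,(x["rect"][1]+x["rect"][3])/2,.04))
E
```

```text
knob top [ 0.64661013 -0.0045919   0.112     ] side [0.63805682 0.00854311 0.11      ]
pin [ 0.66383835 -0.0458423   0.09      ]
fixture plate [0.60010968 0.08890969 0.05      ]
((284.9183044433594, 208.38934326171875), (152.47305297851562, 152.80735778808594), 97.05744934082031) [0.59655235 0.08271341 0.05      ]
flange [0.60022144 0.08331033 0.09      ]
cutter_mid 0.71 [182.7, 258.5, 200.3, 269.5] [0.47448007 0.28321188 0.04      ]
cutter_mid 0.55 [243.3, 163.9, 356.2, 247.9] [0.60421982 0.05117528 0.04      ]
paste_mid 0.69 [482.0, 150.2, 523.1, 188.2] [ 0.69091534 -0.39667749  0.04      ]
spanner_mid 0.96 [480.8, 256.5, 505.8, 338.9] [ 0.40843249 -0.36658703  0.04      ]
```

The top picture shows the knob at (325,179), the pin at (345,174), the plate centre near (285,206), the listed flange on the turntable, and the orange and small flanges off to the sides. The cutter (191,264) stands left of the table, the jar and spanner well to the right. I'll refine the axis from the brass holes.

```bash
python3 - <<'E'
from h import *
from scipy.optimize import least_squares
im=cv2.imread("pics/top0.png"); g=[(255,148),(305,144),(221,186),(224,236),(263,269),(315,265),(348,226)]
b,gg,r=[im[:,:,i].astype(int) for i in range(3)]
m=((r-b)>60)&(r>110)
P=[]
for u,v in g:
    s=m[v-9:v+10,u-9:u+10]; ys,xs=np.nonzero(s); (cx,cy),_=cv2.minEnclosingCircle(np.c_[xs,ys].astype(np.float32)); P.append(ray("top",u-9+cx,v-9+cy,.05)[:2])
P=np.array(P)
def f(p):
    d=P-p[:2]; a=np.arctan2(d[:,1],d[:,0]); k=np.round((a-p[2])/(np.pi/4)); t=p[2]+k*np.pi/4
    return (d-.145*np.c_[np.cos(t),np.sin(t)]).ravel()
best=min((least_squares(f,[.598,.083,a]) for a in np.arange(-1.4,-.7,.1)),key=lambda s:s.cost)
c=best.x; print(c[:2],np.degrees(c[2]),np.round(best.fun*1e3,1))
for k in(0,1):
    a=c[2]-k*np.pi/4; print("hole",k,np.degrees(a),"knob",c[:2]+.1*np.array([np.cos(a),np.sin(a)]))
E
```

```text
[0.60177699 0.08403113] -62.21130083017788 [ 0.8  0.2  0.8  0.4  0.7  1.   0.6  1.   0.3  1.  -3.5 -3.8  0.3  0.1]
hole 0 -62.21130083017788 knob [ 0.6483982  -0.00443617]
hole 1 -107.21130083017789 knob [ 0.57218734 -0.01149088]
```

send_rows([
  [0,0,0,0,0,0,-0.144],
  [0,0,0,0,0,0,-0.144],
  [0,0,0,0,0,0,-0.144],
  [0,0,0,0,0,0,-0.144],
  [0,0,0,0,0,0,-0.144],
  [0,0,0,0,0,0,-0.144],
  [0,0,0,0,0,0,-0.144],
  [0,0,0,0,0,0,-0.146],
], grip_force=10)

```text
time_s: 1.6
tool_pos: [0.2637, -0.5941, 0.2226]
tool_rot: [-180.0, 0.0, 90.4]
force: [0.5, 0.1, 0.7]
grip_width: 0.031
```

send_rows([
  [0,40,26,0,0,0,0],
  [0,40,26,0,0,0,0],
  [0,40,26,0,0,0,0],
  [0,40,26,0,0,0,0],
  [0,40,26,0,0,0,0],
  [0,40,26,0,0,0,0],
  [0,40,26,0,0,0,0],
  [0,40,26,0,0,0,0],
  [0,40,26,0,0,0,0],
  [0,40,26,0,0,0,0],
  [0,40,26,0,0,0,0],
  [0,40,26,0,0,0,0],
])

```text
time_s: 2.8
tool_pos: [0.5761, -0.1123, 0.2229]
tool_rot: [180.0, 0.0, 90.0]
force: [0.4, -1.4, 0.8]
grip_width: 0.0006
```

send_rows([
  [0,36,24,0,0,0,0],
  [0,36,24,0,0,0,0],
  [0,36,24,0,0,0,0],
  [0,0,0,30,0,0,0],
  [0,0,0,30,0,0,0],
  [0,0,0,30,0,0,0],
  [0,0,0,8,0,0,0],
  [0,0,0,0,0,0,0],
])

```text
time_s: 3.6
tool_pos: [0.6463, -0.006, 0.1234]
tool_rot: [-179.9, -0.0, 90.0]
force: [0.4, -0.3, 0.4]
grip_width: 0.0005
```

```bash
python3 - <<'E'
from h import *
a=env.read_camera("top")[110:270,220:420,::-1]; b=env.read_camera("side")[140:300,190:390,::-1]
cv2.imwrite("pics/near1.png",cv2.resize(np.hstack([a,b]),None,fx=2,fy=2,interpolation=cv2.INTER_CUBIC))
o=env.get_obs();print(o["tool_pos"],o["force"],np.round(o["qpos"],1))
k=env.get_calibration("top")
E
```

```text
[ 0.64808528 -0.00570198  0.12613658] [0.83026284 0.08754384 0.46152124] [ 25.8  25.6 -35.9  89.3  15.7  70.1 -12.7]
```

View pics/near1.png

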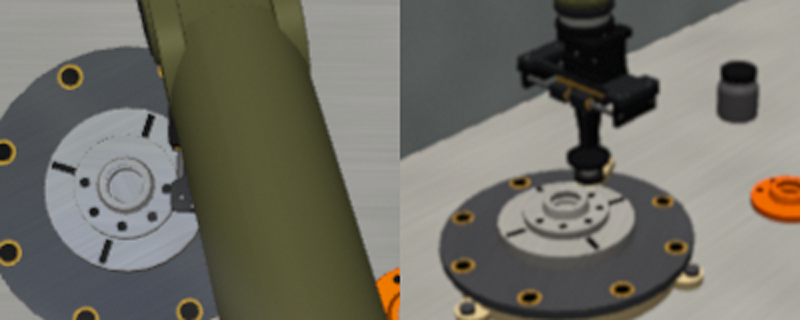

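The fingertips stand over the knob in the side view (crop about (590,160)), and the arm hides the knob in the top view. Next I press down gently.

send_rows([
  [0,0,0,8,0,0,0],
  [0,0,0,6,0,0,0],
  [0,0,0,4,0,0,0],
  [0,0,0,2,0,0,0],
  [0,0,0,2,0,0,0],
  [0,0,0,0,0,0,0],
])

```text
time_s: 4.3
tool_pos: [0.6475, -0.0057, 0.1032]
tool_rot: [180.0, 0.0, 90.1]
force: [-0.7, 0.3, 5.0]
grip_width: 0.0004
```

Contact at z≈0.103 with 5 N, as expected. Going on to the stop.

send_rows([
  [0,0,0,2,0,0,0],
  [0,0,0,2,0,0,0],
  [0,0,0,2,0,0,0],
  [0,0,0,2,0,0,0],
  [0,0,0,1,0,0,0],
  [0,0,0,0,0,0,0],
  [0,0,0,0,0,0,0],
])

```text
time_s: 5.0
tool_pos: [0.6484, -0.0052, 0.0955]
tool_rot: [179.8, -0.0, 90.1]
force: [-1.3, -0.1, 8.7]
grip_width: 0.0003
```

send_rows([
  [0,0,0,1,0,0,0],
  [0,0,0,1,0,0,0],
  [0,0,0,0,0,0,0],
  [0,0,0,0,0,0,0],
])

```text
time_s: 5.4
tool_pos: [0.6496, -0.0046, 0.0954]
tool_rot: [179.6, -0.0, 90.1]
force: [-2.0, 0.4, 14.1]
grip_width: 0.0006
```

```bash
python3 - <<'E'
from h import *
o=env.get_obs();print(o["tool_pos"],o["force"])
# arc steps: command start approx (.6483,-.0055), axis
c=np.array([.6022,.0845]); p=np.array([.6483,-.0055])-c
R=lambda a:np.array([[np.cos(a),-np.sin(a)],[np.sin(a),np.cos(a)]])
print(np.hypot(*p),np.degrees(np.arctan2(p[1],p[0])))
q=[R(-np.pi/4*i/20)@p for i in range(21)]
d=np.diff(q,axis=0)*1e3
for i,x in enumerate(d): print(i+1,"toolx(dy) %.1f tooly(dx) %.1f"%(x[1],x[0]))
print(q[-1]+c)
E
```

```text
[ 0.64962964 -0.00459862  0.09539809] [-1.96869511  0.3749306  14.1385069 ]
0.10111978045862247 -62.877466571163794
1 toolx(dy) -1.7 tooly(dx) -3.6
2 toolx(dy) -1.6 tooly(dx) -3.6
3 toolx(dy) -1.5 tooly(dx) -3.7
4 toolx(dy) -1.3 tooly(dx) -3.7
5 toolx(dy) -1.2 tooly(dx) -3.8
6 toolx(dy) -1.0 tooly(dx) -3.8
7 toolx(dy) -0.9 tooly(dx) -3.9
8 toolx(dy) -0.7 tooly(dx) -3.9
9 toolx(dy) -0.6 tooly(dx) -3.9
10 toolx(dy) -0.4 tooly(dx) -4.0
11 toolx(dy) -0.2 tooly(dx) -4.0
12 toolx(dy) -0.1 tooly(dx) -4.0
13 toolx(dy) 0.1 tooly(dx) -4.0
14 toolx(dy) 0.2 tooly(dx) -4.0
15 toolx(dy) 0.4 tooly(dx) -4.0
16 toolx(dy) 0.5 tooly(dx) -3.9
17 toolx(dy) 0.7 tooly(dx) -3.9
18 toolx(dy) 0.8 tooly(dx) -3.9
19 toolx(dy) 1.0 tooly(dx) -3.8
20 toolx(dy) 1.1 tooly(dx) -3.8
[ 0.57115801 -0.01173723]
```

At the stop (the force rose to 14 N with no further travel). Turning clockwise along the arc.

send_rows([
  [0,-1.7,-3.6,0,0,0,0],
  [0,-1.6,-3.6,0,0,0,0],
  [0,-1.5,-3.7,0,0,0,0],
  [0,-1.3,-3.7,0,0,0,0],
  [0,-1.2,-3.8,0,0,0,0],
  [0,-1.0,-3.8,0,0,0,0],
  [0,-0.9,-3.9,0,0,0,0],
  [0,-0.7,-3.9,0,0,0,0],
  [0,-0.6,-3.9,0,0,0,0],
  [0,-0.4,-4.0,0,0,0,0],
  [0,0,0,0,0,0,0],
  [0,0,0,0,0,0,0],
])

```text
time_s: 6.6
tool_pos: [0.6124, -0.016, 0.0954]
tool_rot: [179.6, 0.0, 90.1]
force: [-0.2, 0.9, 13.9]
grip_width: 0.0002
```

```bash
python3 - <<'E'
from h import *
im=env.read_camera("side");cv2.imwrite("pics/s2.png",cv2.resize(im[190:320,190:360,::-1],None,fx=4,fy=4,interpolation=cv2.INTER_CUBIC))
cv2.imwrite("pics/t2.png",cv2.resize(env.read_camera("top")[120:295,195:375,::-1],None,fx=3,fy=3,interpolation=cv2.INTER_CUBIC))
o=env.get_obs();print(o["tool_pos"],o["force"])
E
```

```text
[ 0.61241013 -0.01597155  0.09538612] [-0.1104244   0.79715372 14.99885124]
```

View pics/t2.png

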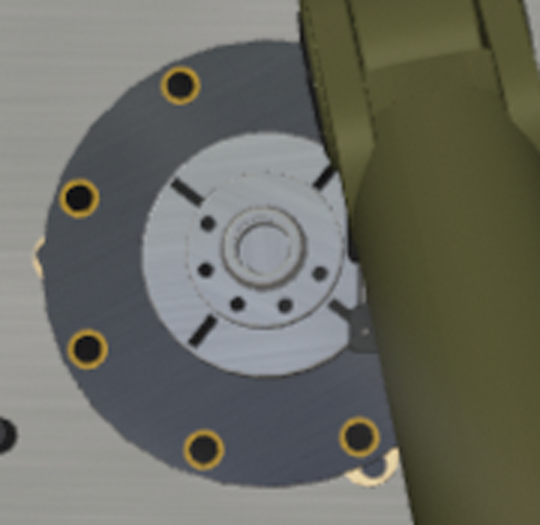

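The slots on the turntable have swung clockwise by about half a step (slots at crop (187,190), (202,332)), so it turns with the knob. Continuing.

send_rows([
  [0,-0.2,-4.0,0,0,0,0],
  [0,-0.1,-4.0,0,0,0,0],
  [0,0.1,-4.0,0,0,0,0],
  [0,0.2,-4.0,0,0,0,0],
  [0,0.4,-4.0,0,0,0,0],
  [0,0.5,-3.9,0,0,0,0],
  [0,0.7,-3.9,0,0,0,0],
  [0,0.8,-3.9,0,0,0,0],
  [0,1.0,-3.8,0,0,0,0],
  [0,1.1,-3.8,0,0,0,0],
  [0,0,0,0,0,0,0],
  [0,0,0,0,0,0,0],
])

```text
time_s: 7.9
tool_pos: [0.5733, -0.012, 0.0954]
tool_rot: [179.6, 0.1, 90.0]
force: [-0.2, -0.8, 15.3]
grip_width: 0.0007
```

```bash
cat > turn.py <<'E'
from h import *
def polar(im):
    k=env.get_calibration("top");E=np.array(k["extrinsics"])
    A=np.radians(np.arange(0,360,.25)); R=np.linspace(.060,.086,40)
    W=np.stack([.6022+R[None]*np.cos(A)[:,None],.0845+R[None]*np.sin(A)[:,None],np.full((len(A),40),.074)],-1)
    C=(W-E[:3,3])@E[:3,:3]
    return cv2.remap(im,(k["fx"]*C[...,0]/C[...,2]+k["cx"]).astype(np.float32),(k["fy"]*C[...,1]/C[...,2]+k["cy"]).astype(np.float32),1)
def slots(im):
    g=cv2.cvtColor(polar(im),cv2.COLOR_BGR2GRAY).astype(float)[:,:26].mean(1)
    w=np.clip(150-g,0,None); out=[]
    A=np.arange(0,360,.25); m=w>0.3*w.max()
    lab,n=cv2.connectedComponents(m.astype(np.uint8)[:,None])[::-1] if False else (lambda r:(r[1].ravel(),r[0]))(cv2.connectedComponents(m.astype(np.uint8)[:,None]))
    return [(round(float((A[lab==i]*w[lab==i]).sum()/w[lab==i].sum()),2),int((lab==i).sum())) for i in range(1,n)],round(float(g.max()))
E
python3 - <<'E'
from turn import *
print(slots(cv2.imread("pics/top0.png")))
im=env.read_camera("top")[:,:,::-1].copy();cv2.imwrite("pics/t3f.png",im);print(slots(im))
o=env.get_obs();print(o["tool_pos"],o["force"])
E
```

```text
([(72.46, 31), (162.44, 31), (252.68, 32), (342.91, 32)], 146)
([(31.51, 29), (121.17, 31), (211.24, 29), (284.27, 478)], 158)
[ 0.57334382 -0.01210124  0.09534595] [-1.43016086  0.52972788 16.16054138]
```

The slots show 41.3° turned, 3.7° short (the tip slid a little in the dish). I'll add about 6.4 mm along the arc and measure again.

send_rows([
  [0,0.6,-2.0,0,0,0,0],
  [0,0.6,-2.0,0,0,0,0],
  [0,0.7,-2.1,0,0,0,0],
  [0,0,0,0,0,0,0],
  [0,0,0,0,0,0,0],
])

```text
time_s: 8.45
tool_pos: [0.5676, -0.0102, 0.0954]
tool_rot: [179.5, 0.0, 90.0]
force: [0.3, -0.9, 16.0]
grip_width: 0.0004
```

```bash
python3 - <<'E'
from turn import *
im=env.read_camera("top")[:,:,::-1].copy();cv2.imwrite("pics/t4f.png",im);print(slots(im))
o=env.get_obs();print(o["tool_pos"],o["force"])
E
```

```text
([(28.15, 30), (117.77, 31), (207.98, 29), (284.23, 519)], 157)
[ 0.56761365 -0.01011984  0.09537299] [ 0.44900481  0.40338437 15.09503282]
```

Now 44.6°, inside the 1.7° capture. I'll make a small nudge and then lift slowly.

send_rows([
  [0,0.2,-0.6,0,0,0,0],
  [0,0,0,-1.5,0,0,0],
  [0,0,0,-1.5,0,0,0],
  [0,0,0,-2,0,0,0],
  [0,0,0,-2,0,0,0],
  [0,0,0,-2,0,0,0],
  [0,0,0,-2,0,0,0],
  [0,0,0,0,0,0,0],
  [0,0,0,0,0,0,0],
])

```text
time_s: 9.4
tool_pos: [0.5652, -0.0096, 0.1038]
tool_rot: [179.7, -0.0, 90.1]
force: [3.4, 0.2, 5.9]
grip_width: 0.0004
```

The knob followed to 0.104 with 6 N, so the pin is in the hole. Lifting clear and backing the arm off the view.

send_rows([
  [0,0,0,-2,0,0,0],
  [0,0,0,-2,0,0,0],
  [0,0,0,-4,0,0,0],
  [0,0,0,-20,0,0,0],
  [0,0,0,-40,0,0,0],
  [0,0,0,-30,0,0,0],
  [0,-40,0,0,0,0,0],
  [0,-45,0,0,0,0,0],
  [0,-45,0,0,0,0,0],
  [0,-45,0,0,0,0,0],
  [0,-45,0,0,0,0,0],
  [0,0,0,0,0,0,0],
])

```text
time_s: 10.6
tool_pos: [0.5603, -0.2396, 0.199]
tool_rot: [-179.8, 0.2, 89.4]
force: [-0.0, -1.0, -0.1]
grip_width: 0.0004
```

```bash
python3 - <<'E'
from turn import *
im=env.read_camera("top")[:,:,::-1].copy();print(slots(im))
s=env.read_camera("side")[:,:,::-1]
cv2.imwrite("pics/end.png",np.hstack([cv2.resize(im[120:295,195:375],(400,390),interpolation=cv2.INTER_CUBIC),cv2.resize(s[195:320,195:350],(400,390),interpolation=cv2.INTER_CUBIC)]))
for c in("top","side"):
  for q in("knob_centre","pin_top","flange","cutter_mid","paste_mid","spanner_mid"):
    for x in env.regions_of(c,q)[:2]: print(c,q,round(x["confidence"],2),np.round(x["rect"],1))
o=env.get_obs();print(o["time_s"],o["tool_pos"],o["force"])
E
```

```text
([(27.36, 28), (116.91, 30), (206.95, 29), (256.11, 67), (297.42, 30)], 164)
top knob_centre 0.81 [311.1 201.9 341.2 230.4]
top flange 0.74 [253.8 179.8 310.1 227.3]
top flange 0.66 [134.9 152.5 172.  191.2]
top cutter_mid 0.5 [182.8 258.1 201.1 270.3]
side knob_centre 0.85 [296.5 222.9 313.7 235.1]
side flange 0.97 [137.1 298.4 176.5 324.3]
side flange 0.91 [254.8 234.3 295.8 260.5]
side cutter_mid 0.74 [241.8 305.1 257.1 335.3]
side paste_mid 0.87 [349.1 168.8 369.1 199.9]
side paste_mid 0.49 [239.  220.5 332.7 274.2]
side spanner_mid 0.7 [298.3 221.6 315.3 238.5]
side spanner_mid 0.57 [399.  218.3 452.9 242. ]
11.3 [ 0.56347116 -0.22995658  0.20062261] [0.26762367 0.61388601 0.67227896]
```

View pics/end.png

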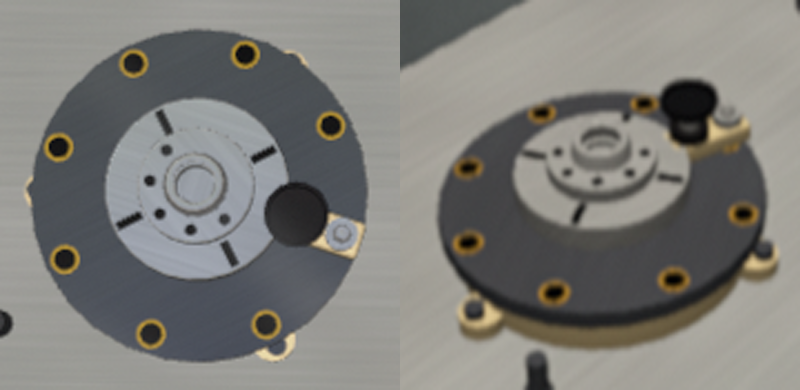

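The picture shows the arm and knob at the next hole clockwise (knob at (297,214), pin at (342,233) in the crop). The flange is centred and flat, and all seven other holes are open. The slots read about 45.4° turned, and the robot is clear. I'm handing it in.

```bash
python3 -c "
from cell import env
print(env.sign_off())"
```

```text
the job is handed in; nothing more can be done
None
```

I pressed the knob to its stop with the closed fingertips, turned the table clockwise one hole, and let the knob rise again. I then backed the arm off and handed the job in at about 11 s. No verdict is reported.

- **Press:** the fingertips met the knob at about 0.103 m with 5 N. They stopped at 0.0954 m with 14 N, which is the lower stop.
- **Turn:** the first arc left the table at 41.3° by the turntable's slots, although the fingertip itself had gone 44.7°. The tip had apparently slid a little in the dish. I corrected this to 44.6° before letting the knob up.
- **Final angle:** the last picture gives 45.1° to 45.7° across the four slots, average about 45.4°. The limit is 45° ± 2.3°.
- **Pin home:** the knob followed the finger up to about 0.104 m, still pushing with 6 N. I take that as the pin having dropped in. I did not measure the knob's height again after lifting clear.
- **Flange and loose things:**
  - The flange lies flat and centred.
  - The cutter did not move in the top view.
  - The jar and spanner appear unmoved in the side view, but the network missed both in the final top picture. The arm's moves were also well clear of them.
- **Robot:** its last force readings were under 1.1 N in every direction, so it is touching nothing.

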